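# Turn the coffee-capsule tray round in its case

## Robot

A 6-joint arm with a two-finger parallel gripper is mounted at the origin on a cart in front of the work surface, level with it; the furniture and walls round the work are solid. World frame = base frame: x ahead of the robot, y to its left, z up, the work surface at z = 0. Lengths are in m, angles in rad, forces in N, time in s.
With the tool pointing down it reaches from about 0.25 to 0.775 m from the base axis. Payload 4 kg.
Tool frame: the origin (TCP) lies between the finger pads; the fingertips stand 25 mm ahead of it and the grasp point (between the pads) lies 6 mm ahead of it (robot.tip_reach is the distance from the TCP to the fingertips, in m); z points along the fingers, y is the line along which they close (so a half turn about z gives the same grasp; the last joint's range is limited). The gripper opens to 94 mm and grips with 3 to 60 N. Pads are 16 mm wide; open, the fingers measure 119 mm over their backs; the gripper's body (75 mm by 177 mm) begins 78 mm behind the grasp point.
Start: joints at [1.113, 0.087, 1.371, -0, 1.684, -0.103], TCP at [0.191, 0.516, 0.231] pointing down, gripper open.
Joint ranges: [-3.1, 3.1], [-0.76, 2.03], [0.27, 2.55], [-1.08, 4.22], [0.17, 2.65], [-2.57, 2.57]. Speed limits (rad/s): [2.79, 2.79, 3.14, 3.14, 3.14, 3.14].

## Interface

Orientations are given as [roll, pitch, yaw] about the fixed x, y, z axes, in that order (R = Rz(yaw) Ry(pitch) Rx(roll)).
In Python, from bench import sensors, snapshot, camera_info, ticket, robot gives the robot as it stands.
- The arm moves only by the tool arm_command, never from a script. Its argument "plan" is a list of rows, each an object with "grip": the closure, from -1 (fully open) to 1 (shut); "slide": the shift along the tool's x, y, z normalised to -1 to 1, where 1 is 500 mm, a list of three; "spin": the turn about the tool's z normalised to -1 to 1, where 1 is 5 degrees. A call has 1 to 10 rows; each row shifts and turns the commanded pose from where the row before left it, along the tool's axes as they then stand; what a row does not reach is not made up. A row lasts 1/8 s, in which the tool goes at most 62.5 mm and 10.7 degrees, less where a joint would pass 70% of its speed; a pose out of reach is approached as far as the arm can. A call with a number of a shift or a turn outside -1 to 1 is refused whole. A call with a gripper value outside its range is refused whole. The fingers move at their own pace and stop on an object; the grip force is fixed at half the most. Time passes only in rows, so rows that do not move let the fingers close. It gives the time, the measured TCP pose, the force, the opening and the grip force at its end, in the units of the state.
- sensors.get_obs(): the state, without advancing time (a new reading comes with each control period).
- snapshot(name): name is "side" or "top"; returns the picture (480x640x3 uint8, red, green, blue); there is no depth.
- camera_info(name): a dict with "fx", "fy", "cx", "cy" (pixels), "position" and "rotation" of the camera in the world. Camera axes: x right, y up, looking along -z (the intrinsics and any distortion apply to the point x, -y, -z); pixel columns grow to the right and rows downward; lengths in m; the calibration is good to about 2 mm. A picture is of the moment at which its call begins. camera_info takes no time and is no camera call.
- ticket.close_job(): hands the job in; it is judged then, once.
The state is a dict: "time": time; "joint_positions": joint angles; "qvel": joint speeds; "joint_torque": joint torques, N m; "tool_pos": TCP position; "ee_rot": TCP orientation; "wrist_force": force on the tool from outside, world axes, zero at the start; "wrist_torque": the same for the moment, N m; "width": finger opening in m; "finger_force": force on a finger pad.
Only numpy, scipy, OpenCV 4.12 (cv2) and the standard library are available. Lean on these libraries where they do the work, as an engineer would, in place of code of your own. Each camera call takes 0.05 s, during which the arm holds its last target. There are 200 camera calls.

## Task

The front pocket of the capsule tray is used up and the remaining coffee capsules are stuck at the back of the case, so slide the tray right out, turn it end for end and slide it back fully home with the full end showing at the front, without spilling a capsule. The shaker has fallen over in front of the case: stand it upright on the worktop, out of the tray's way. Leave the mug, the tin and the canister where they stand.

Things in the scene. Friction and masses are not known exactly. Their poses are not given: they have to be found in the camera images.
- case: Light wooden sleeve for the tray, 103 long (x) x 76 wide (y) x 59 high, fast on the worktop (it does not move). Origin: centre of its underside; z up. Open only at its front, which faces its own -x. Inside it is 60 wide and from z = 8 (floor) to z = 53 (roof, with a clear window), and runs back to a wall at x = +43.5 that stops the tray.
- case_mouth (a point): Centre of the case's open mouth (x = -51.5, y = 0, z = 30.5 of the case; same axes), 95 from the back wall inside. Its sides flare out by 2.5 over the first 12 (outer width there 82). Mind the wall cupboards: behind the case, 275 above the worktop and up, front from about x 0.66, y 0.11 to x 0.82, y 0.70; at the left, 580 up, front about 0.26 x + 0.97 y = 0.59 (m).
- tray: The loose wooden tray, 140 long (x) x 56 wide (y) x 40 high, about 0.2 kg, walls 4 to 5 thick, open on top, three equal pockets 41 x 48 in a row along x. Origin: centre of its underside. Capsules stand in the middle and the +x pocket (the full end); otherwise both ends are alike.
- tray_center (a point): Centre of the tray, half-way up; axes of the tray. At the start its x axis is along the case's x, full end inside, empty end 47 to 59 out of the mouth. Fully home, either way round, it stands 45 out of the mouth, this point at x = -26.5, y = 0, z = 28 of the case. It slides freely (a few N) with 2 mm play on either side and 5 in height; less than half in, its outer end drops to the worktop.
- tray_full_end (a point): Middle of the outer face of the tray's full (+x) end, 70 from the tray's centre, half-way up. To be at the front (-x) of the case in the end.
- capsule_mid_center (a point): Aluminium coffee capsule standing loose, wide rim down, in the tray's middle pocket: rim 37 across, 28 high, 14 g; point half-way up, z is its upright axis.
- capsule_end_center (a point): The same kind of capsule in the pocket at the tray's full end, 45 from the tray's centre.
- shaker: The shaker; origin at the centre of its base, z from base to cap. There is free worktop to stand it on to the left of the case's lane; the near edge of the worktop is at about y = 0.18 there, and at about x = 0.48 right of that.
- shaker_center (a point): Small round glass shaker with a metal cap, 90 long, 44 across the body at the base and 34 across the cap, 0.1 kg; point on its axis half-way between base (-z) and cap (+z). At the start it lies on its side, base in the lane in front of the mouth, cap to the left; upright on the worktop this point is at a height of 45.
- white_mug: White mug standing upright, 79 across, 89 high, with its handle 109; origin at the centre of the underside of its outline; the cup's axis lies 15 towards its +y, the handle points to its -y.
- canister: Round grey canister with a lid and knob, 97 across, 130 high; origin at the centre of its underside.
- tin: Small round food tin, 57 across, 72 high; origin at the centre of its underside.

How it is judged:
By the outcome, as a careful person would: the job done as asked, in the order asked, and still so for the second after the job is handed in, with the robot touching nothing.
It also fails if it takes over 72 s, if anything falls off the work surface, if the arm or the gripper's body presses on something with over 40 N, if the wrist force passes 120 N, or if a joint passes its speed limit or range.

## Working session

There is one attempt and no reset: what is moved stays moved. The work goes in short steps, Python scripts to look and compute and a tool call to move; the robot and the scene stay as the last step left them, time stands still between calls to the robot, and variables do not carry over. Pictures are saved under pics/ and viewed, at most 10 in all, crops included, and the job is handed in when it is done.

Besides the shell and the picture viewer there is one more tool, called after ">>>" as name(argument=value, ...) on one line, values as JSON. arm_command: Moves the arm, as the interface text tells. Scaled input: -1 to 1 covers 500 mm each way for a shift and 5 degrees each way for a turn. Its arguments: {"type":"object","properties":{"plan":{"type":"array","items":{"type":"object","properties":{"grip":{"type":"number"},"slide":{"type":"array","items":{"type":"number"}},"spin":{"type":"number"}}}}},"required":["plan"]}

```bash
mkdir -p pics; ls; python3 - <<'E'
from bench import sensors, snapshot, camera_info
import cv2
print(sensors.get_obs())
for n in("side","top"):
    cv2.imwrite(f"pics/{n}0.png",snapshot(n)[:,:,::-1]); print(n,camera_info(n))
E
```

```text
pics
{'time': 0.0, 'joint_positions': array([ 1.11293011e+00,  8.79099870e-02,  1.37224065e+00, -2.16158263e-05,
        1.68358645e+00, -1.03088128e-01]), 'qvel': array([ 0.001016  , -0.00148199,  0.00149324,  0.00014673,  0.00101604,
        0.00016204]), 'joint_torque': array([ 6.07182938e-04, -3.40192723e+01, -3.02426791e+01,  7.19257188e-02,
        3.29295325e-02, -1.72214154e-04]), 'tool_pos': array([0.19084618, 0.51530205, 0.22933562]), 'ee_rot': array([-3.13945740e+00, -1.99303963e-04,  2.78681194e+00]), 'wrist_force': array([-0.10652293, -0.11563132, -0.10581383]), 'wrist_torque': array([ 0.00878694, -0.00517267,  0.00335271]), 'finger_force': 0.0, 'width': 0.09403903909931037}
side {'fx': 526.4375203338334, 'fy': 526.4375203338334, 'cx': 319.9232024082893, 'cy': 243.31069645641122, 'position': array([ 0.02556444, -0.11782516,  0.56281275]), 'rotation': array([ 0.94589963, -0.01827386, -0.85356686])}
top {'fx': 585.4006265289132, 'fy': 585.4006265289132, 'cx': 319.5278167515345, 'cy': 242.4437446595949, 'position': array([0.32660185, 0.36506177, 1.13482207]), 'rotation': array([ 0.23397595,  0.00690702, -1.56167158])}
```

View pics/side0.png

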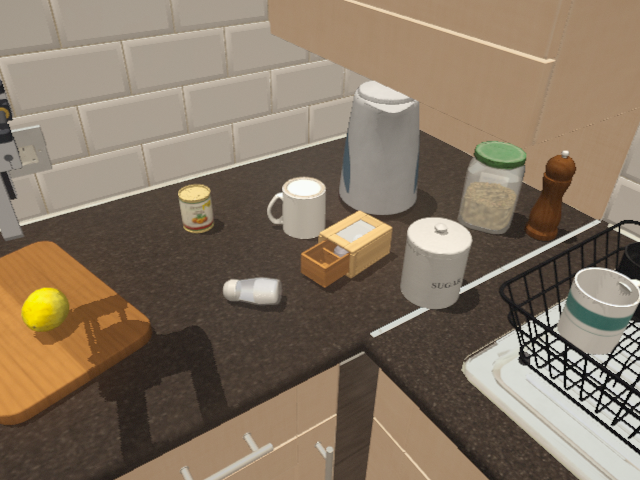

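View pics/top0.png

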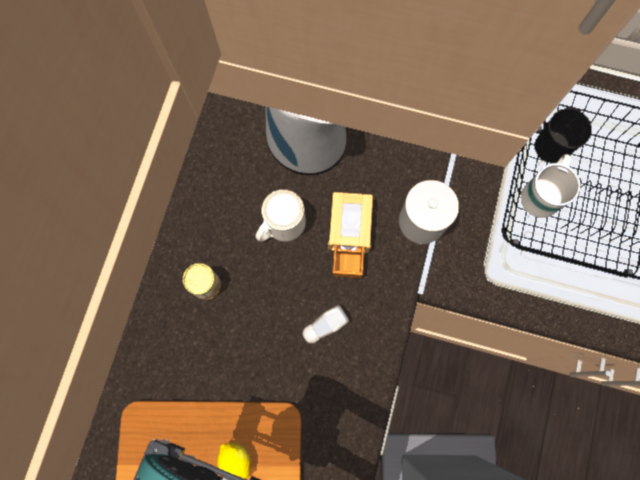

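```bash
cat > h.py <<'E'
import numpy as np, cv2
from scipy.spatial.transform import Rotation as R
from bench import sensors, snapshot, camera_info
def ray(n,u,v):
    c=camera_info(n); d=np.array([(u-c["cx"])/c["fx"],-(v-c["cy"])/c["fy"],-1])
    return np.array(c["position"]),R.from_euler("xyz",c["rotation"]).apply(d)
def pl(n,u,v,z):
    p,d=ray(n,u,v); return p+d*(z-p[2])/d[2]
def px(n,P):
    c=camera_info(n); q=R.from_euler("xyz",c["rotation"]).inv().apply(np.array(P)-c["position"])
    return np.array([c["cx"]+c["fx"]*q[0]/-q[2],c["cy"]-c["fy"]*q[1]/-q[2]])
def crop(n,x0,y0,x1,y1,s,name):
    im=snapshot(n)[y0:y1,x0:x1,::-1]
    cv2.imwrite("pics/"+name,cv2.resize(im,None,fx=s,fy=s,interpolation=cv2.INTER_CUBIC))
E
python3 - <<'E'
import cv2
for n,(x0,y0,x1,y1) in {"side":(200,170,410,320),"top":(240,180,400,350)}.items():
    s=3.8 if n=="side" else 3.5
    im=cv2.imread(f"pics/{n}0.png")[y0:y1,x0:x1]
    cv2.imwrite(f"pics/{n}0c.png",cv2.resize(im,None,fx=s,fy=s,interpolation=cv2.INTER_CUBIC))
E
```

```text
(no output)
```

View pics/side0c.png

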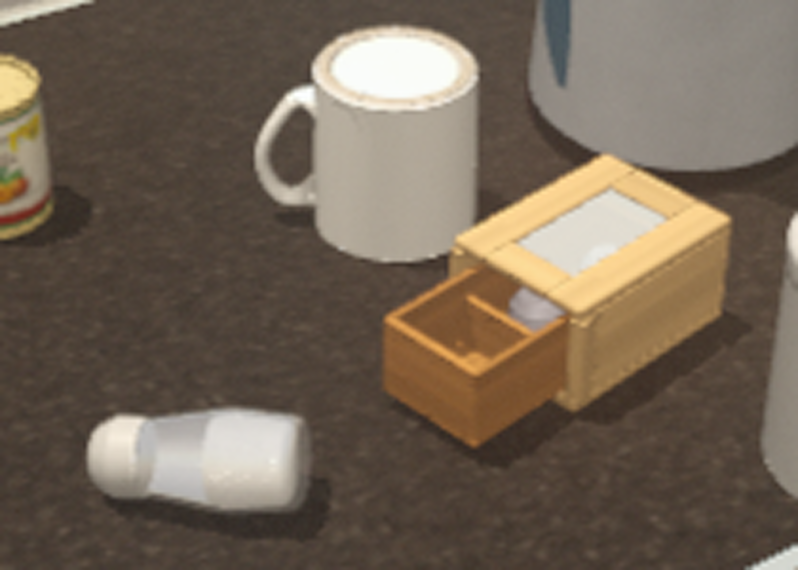

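View pics/top0c.png

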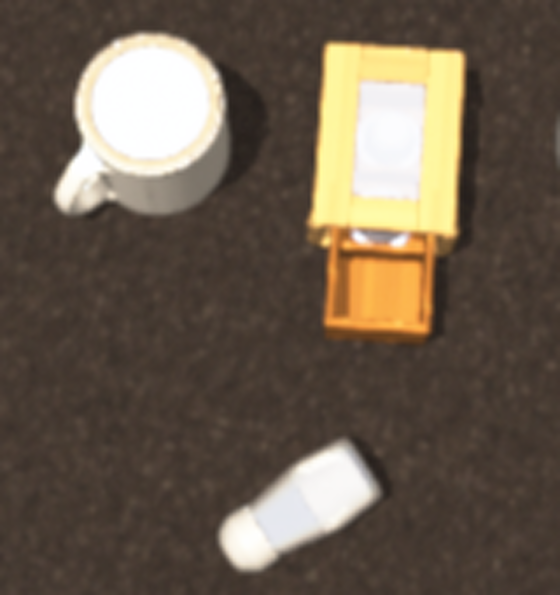

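```bash
python3 - <<'E'
from h import *
f=lambda u,v,z:pl("top",240+u/3.5,180+v/3.5,z)[:2].round(4)
g=lambda u,v,z:pl("side",200+u/3.8,170+v/3.8,z)[:2].round(4)
print("case",[f(*p,.059) for p in [(326,43),(465,50),(312,222),(458,235)]])
print("case side",[g(*p,.059) for p in [(605,155),(730,218),(455,245),(575,312)]])
print("tray",[f(*p,.048) for p in [(326,322),(431,332)]],[g(*p,.048) for p in [(385,320),(475,372)]])
print("shaker base",[f(*p,.022) for p in [(347,438),(383,490)]],"cap",[f(*p,.02) for p in [(222,535),(265,568),(240,560)]])
print("mug",f(150,103,.089),f(65,205,.045))
print("tin",pl("top",201,275,.072),"can",pl("top",433,200,.12))
E
```

```text
case [array([0.6826, 0.3495]), array([0.679, 0.273]), array([0.5812, 0.3567]), array([0.5746, 0.278 ])]
case side [array([0.6809, 0.348 ]), array([0.6771, 0.2739]), array([0.5769, 0.3513]), array([0.574 , 0.2815])]
tray [array([0.5285, 0.3487]), array([0.5234, 0.2922])] [array([0.5265, 0.3467]), array([0.5254, 0.295 ])]
shaker base [array([0.4692, 0.3367]), array([0.4412, 0.3172])] cap [array([0.4165, 0.404 ]), array([0.3991, 0.3806]), array([0.4032, 0.3941])]
mug [0.6385 0.4434] [0.593 0.492]
tin [0.51647509 0.59279206 0.072     ] can [0.64895775 0.16950667 0.12      ]
```

The top and side views show the case at about pixel (350,220) with its tray front at (348,273). The shaker's base is at (344,313) and its cap at (308,338); the mug is at (284,210). I'll take the shaker first, because it blocks the lane.

>>> arm_command(plan=[{"grip":-0.4,"slide":[-0.083,-0.0138,0],"spin":0},{"grip":-0.4,"slide":[-0.083,-0.0138,0],"spin":0},{"grip":-0.4,"slide":[-0.083,-0.0138,0],"spin":0},{"grip":-0.4,"slide":[-0.083,-0.0138,0],"spin":0},{"grip":-0.4,"slide":[-0.083,-0.0138,0],"spin":0},{"grip":-0.4,"slide":[-0.083,-0.0138,0],"spin":0},{"grip":-0.4,"slide":[0,0,0.04],"spin":0.97},{"grip":-0.4,"slide":[0,0,0.04],"spin":0.97},{"grip":-0.4,"slide":[0,0,0.04],"spin":0.97},{"grip":-0.4,"slide":[0,0,0.04],"spin":0.97}])

```text
time: 1.35
tool_pos: [0.4099, 0.3901, 0.1491]
ee_rot: [-3.14, -0.0, 2.445]
wrist_force: [-0.4, 1.0, -0.4]
width: 0.0655
finger_force: 0.0
```

>>> arm_command(plan=[{"grip":-0.4,"slide":[0,0,0.03],"spin":0.97},{"grip":-0.4,"slide":[0,0,0.03],"spin":0.97},{"grip":-0.4,"slide":[0,0,0],"spin":0.97},{"grip":-0.4,"slide":[0,0,0],"spin":0}])

```text
time: 1.85
tool_pos: [0.4098, 0.3902, 0.1197]
ee_rot: [-3.14, 0.0, 2.195]
wrist_force: [-0.3, -0.1, -0.7]
width: 0.0656
finger_force: 0.0
```

```bash
cat >> h.py <<'E'
def st():
    o=sensors.get_obs(); print("t%.2f"%o["time"],o["tool_pos"].round(4),"yaw %.2f"%np.degrees(o["ee_rot"][2]),"w%.4f"%o["width"],"F",o["wrist_force"].round(1),"ff%.1f"%o["finger_force"],"q6 %.2f"%o["joint_positions"][5]); return o
def mv(dx,dy,dz=0):
    o=sensors.get_obs(); print("units",(R.from_euler("xyz",o["ee_rot"]).inv().apply([dx,dy,dz])/.5).round(4))
def to(x,y,z):
    mv(*(np.array([x,y,z])-sensors.get_obs()["tool_pos"]))
E
python3 - <<'E'
from h import *
st(); crop("side",200,170,410,320,3.8,"s1.png")
to(.4095,.390,.029)
E
```

```text
t1.85 [0.4098 0.3902 0.1197] yaw 125.78 w0.0656 F [-0.3 -0.1 -0.7] ff0.0 q6 0.04
units [ 1.000e-04 -1.100e-03  1.822e-01]
```

View pics/s1.png

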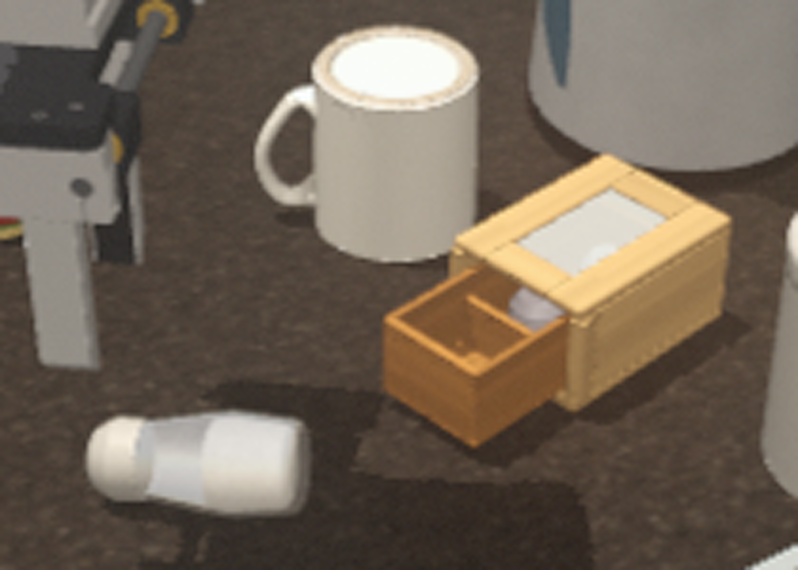

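The fingers hang over the cap, which is at crop pixel (120,457), so the grasp line is good. Next I descend, close and lift.

>>> arm_command(plan=[{"grip":-0.4,"slide":[0,0,0.06],"spin":0},{"grip":-0.4,"slide":[0,0,0.06],"spin":0},{"grip":-0.4,"slide":[0,0,0.06],"spin":0},{"grip":-0.4,"slide":[0,0,0],"spin":0},{"grip":1,"slide":[0,0,0],"spin":0},{"grip":1,"slide":[0,0,0],"spin":0},{"grip":1,"slide":[0,0,0],"spin":0},{"grip":1,"slide":[0,0,0],"spin":0}])

```text
time: 2.9
tool_pos: [0.4106, 0.3909, 0.0313]
ee_rot: [3.14, -0.0, 2.194]
wrist_force: [-0.3, -0.2, 1.8]
width: 0.0317
finger_force: 30.0
```

>>> arm_command(plan=[{"grip":1,"slide":[0,0,-0.04],"spin":0},{"grip":1,"slide":[0,0,-0.04],"spin":0},{"grip":1,"slide":[0,0,-0.04],"spin":0},{"grip":1,"slide":[0,0,-0.04],"spin":0},{"grip":1,"slide":[0,0,-0.04],"spin":0},{"grip":1,"slide":[0,0,0],"spin":0}])

```text
time: 3.65
tool_pos: [0.411, 0.3911, 0.1324]
ee_rot: [3.138, -0.0, 2.194]
wrist_force: [0.2, 0.2, -1.5]
width: 0.0316
finger_force: 30.0
```

```bash
python3 - <<'E'
from h import *
st(); a=snapshot("side")[130:330,180:400,::-1]; b=snapshot("top")[270:390,250:390,::-1]
a=cv2.resize(a,(440,400)); b=cv2.resize(b,(350,300)); c=np.zeros((400,790,3),np.uint8); c[:,:440]=a; c[:300,440:]=b
cv2.imwrite("pics/s2.png",c)
E
```

```text
t3.65 [0.411  0.3911 0.1324] yaw 125.73 w0.0316 F [ 0.2  0.2 -1.5] ff30.0 q6 0.04
```

View pics/s2.png

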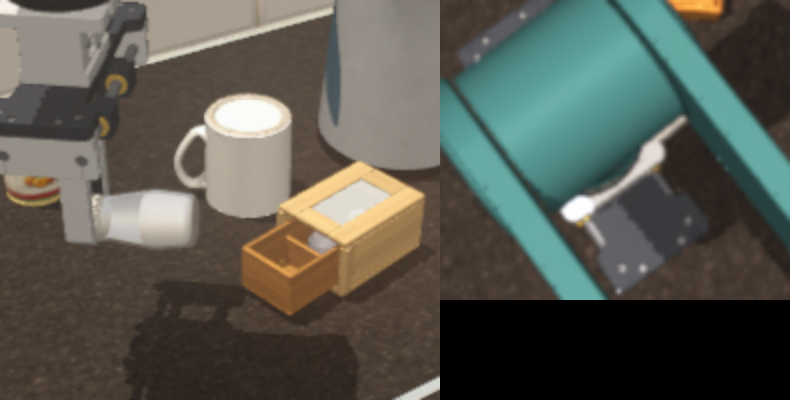

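The side view shows the shaker held level by the cap with its base free at about (170,220), so it did not swing down by itself. I'll carry it left, lower it, ease the grip, and raise the cap so the base pivots on the worktop.

>>> arm_command(plan=[{"grip":1,"slide":[0.05,0.043,0],"spin":0},{"grip":1,"slide":[0.05,0.043,0],"spin":0},{"grip":1,"slide":[0.05,0.043,0],"spin":0},{"grip":1,"slide":[0,0,0.06],"spin":0},{"grip":1,"slide":[0,0,0.06],"spin":0},{"grip":1,"slide":[0,0,0.06],"spin":0},{"grip":1,"slide":[0,0,0.008],"spin":0},{"grip":0.33,"slide":[0,0,0],"spin":0},{"grip":0.33,"slide":[0,0,0],"spin":0}])

```text
time: 4.88
tool_pos: [0.4195, 0.4896, 0.0381]
ee_rot: [3.139, -0.0, 2.194]
wrist_force: [-0.7, 1.0, -2.3]
width: 0.0312
finger_force: 30.0
```

>>> arm_command(plan=[{"grip":0.325,"slide":[0,0,0],"spin":0},{"grip":0.325,"slide":[0,0,0],"spin":0}])

```text
time: 5.12
tool_pos: [0.4191, 0.4893, 0.0374]
ee_rot: [3.14, -0.0, 2.194]
wrist_force: [0.5, -0.3, -1.4]
width: 0.0321
finger_force: 17.9
```

>>> arm_command(plan=[{"grip":0.318,"slide":[0,0,0],"spin":0},{"grip":0.318,"slide":[0,0,0],"spin":0}])

```text
time: 5.38
tool_pos: [0.4188, 0.489, 0.0366]
ee_rot: [3.141, -0.0, 2.194]
wrist_force: [-0.1, -0.2, -1.2]
width: 0.0326
finger_force: 12.2
```

>>> arm_command(plan=[{"grip":0.314,"slide":[0,0,0],"spin":0},{"grip":0.314,"slide":[0,0,0],"spin":0}])

```text
time: 5.62
tool_pos: [0.4188, 0.4889, 0.0365]
ee_rot: [-3.142, 0.0, 2.194]
wrist_force: [0.3, -0.2, -0.8]
width: 0.0327
finger_force: 9.3
```

>>> arm_command(plan=[{"grip":0.307,"slide":[0,0,0],"spin":0},{"grip":0.307,"slide":[0,0,-0.02],"spin":0},{"grip":0.307,"slide":[0,0,-0.02],"spin":0},{"grip":0.307,"slide":[0,0,-0.02],"spin":0},{"grip":0.307,"slide":[0,0,0],"spin":0}])

```text
time: 6.25
tool_pos: [0.4194, 0.49, 0.0687]
ee_rot: [3.138, -0.001, 2.194]
wrist_force: [-1.0, -0.1, 0.3]
width: 0.0326
finger_force: 1.7
```

```bash
python3 - <<'E'
from h import *
st(); crop("side",120,140,320,300,3,"s3.png")
E
```

```text
t6.25 [0.4194 0.49   0.0687] yaw 125.72 w0.0326 F [-1.  -0.1  0.3] ff1.7 q6 0.15
```

View pics/s3.png

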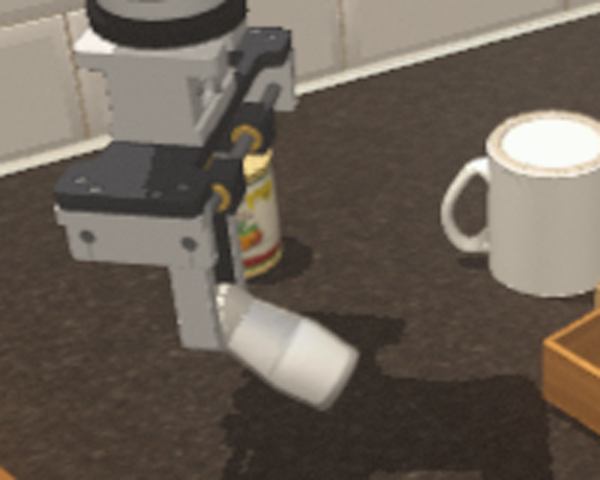

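The picture shows the shaker pivoting as intended, base down at about (320,380). I'll keep raising it gently.

>>> arm_command(plan=[{"grip":0.308,"slide":[0,0,-0.012],"spin":0},{"grip":0.308,"slide":[0,0,-0.012],"spin":0},{"grip":0.308,"slide":[0,0,-0.012],"spin":0},{"grip":0.308,"slide":[0,0,-0.012],"spin":0},{"grip":0.308,"slide":[0,0,0],"spin":0},{"grip":0.308,"slide":[0,0,0],"spin":0}])

```text
time: 7.05
tool_pos: [0.4187, 0.489, 0.0905]
ee_rot: [-3.142, -0.0, 2.194]
wrist_force: [0.6, 0.3, 0.8]
width: 0.0326
finger_force: 0.0
```

```bash
python3 - <<'E'
from h import *
st(); crop("side",120,140,320,300,3,"s4.png")
E
```

```text
t7.05 [0.4187 0.489  0.0905] yaw 125.72 w0.0326 F [0.6 0.3 0.8] ff0.0 q6 0.15
```

View pics/s4.png

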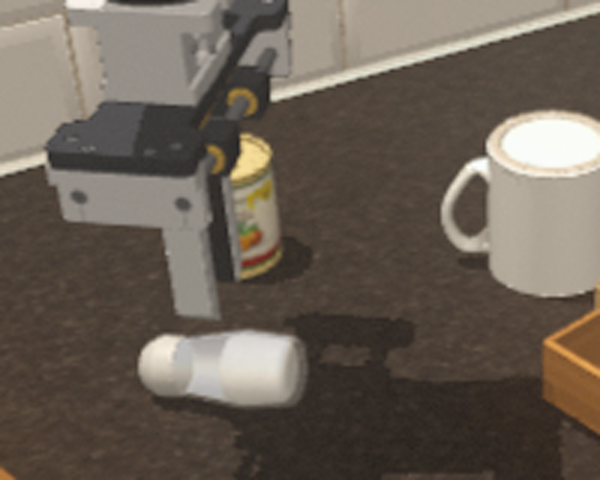

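The shaker slipped out at about 1 N of grip and now lies with its cap at crop (160,363) and its base at (300,370). I'll measure it and retry with a firmer grip.

```bash
python3 - <<'E'
from h import *
g=lambda u,v,z:pl("side",120+u/3,140+v/3,z)[:2]
# silhouette top/bottom average approximates the axis
c=g(160,363,.018); b=g(302,370,.022); t=g(139,364,.018); d=t-b
print(c,b,t,np.linalg.norm(d),np.degrees(np.arctan2(d[1],d[0])))
u=d/np.linalg.norm(d)
print("grip",t-.016*u); st(); to(*(t-.016*u),.09)
E
```

```text
[0.3969384  0.51904667] [0.44299007 0.45167437] [0.38853957 0.52687892] 0.0928470916260798 125.90574110256998
grip [0.39792282 0.51391919]
t7.10 [0.4187 0.4889 0.0903] yaw 125.72 w0.0326 F [ 0.1  0.3 -0.2] ff0.0 q6 0.15
units [ 0.0649 -0.0044  0.0005]
```

>>> arm_command(plan=[{"grip":-0.4,"slide":[0,0,0],"spin":0},{"grip":-0.4,"slide":[0.033,-0.004,0],"spin":0},{"grip":-0.4,"slide":[0.032,0,0],"spin":0},{"grip":-0.4,"slide":[0,0,0.06],"spin":0},{"grip":-0.4,"slide":[0,0,0.06],"spin":0},{"grip":-0.4,"slide":[0,0,0],"spin":0},{"grip":1,"slide":[0,0,0],"spin":0},{"grip":1,"slide":[0,0,0],"spin":0},{"grip":1,"slide":[0,0,0],"spin":0},{"grip":1,"slide":[0,0,0],"spin":0}])

```text
time: 8.35
tool_pos: [0.3984, 0.5145, 0.0313]
ee_rot: [3.14, -0.0, 2.194]
wrist_force: [-0.3, 0.5, 0.7]
width: 0.0321
finger_force: 29.7
```

>>> arm_command(plan=[{"grip":0.305,"slide":[0,0,-0.008],"spin":0},{"grip":0.305,"slide":[0,0,0],"spin":0}])

```text
time: 8.6
tool_pos: [0.3983, 0.5143, 0.0348]
ee_rot: [3.141, -0.0, 2.194]
wrist_force: [0.3, 0.2, -1.7]
width: 0.033
finger_force: 8.6
```

>>> arm_command(plan=[{"grip":0.303,"slide":[0,0,-0.016],"spin":0},{"grip":0.303,"slide":[0,0,-0.016],"spin":0},{"grip":0.303,"slide":[0,0,0],"spin":0}])

```text
time: 8.98
tool_pos: [0.3987, 0.5149, 0.0521]
ee_rot: [3.139, -0.001, 2.194]
wrist_force: [-0.6, 0.5, -1.3]
width: 0.0328
finger_force: 4.3
```

>>> arm_command(plan=[{"grip":0.304,"slide":[0,0,-0.014],"spin":0},{"grip":0.304,"slide":[0,0,-0.014],"spin":0},{"grip":0.304,"slide":[0,0,0],"spin":0}])

```text
time: 9.35
tool_pos: [0.3985, 0.5148, 0.0657]
ee_rot: [3.14, -0.001, 2.194]
wrist_force: [-0.1, 0.2, -0.4]
width: 0.0328
finger_force: 2.3
```

```bash
python3 - <<'E'
from h import *
st(); crop("side",100,140,300,300,3,"s5.png")
E
```

```text
t9.35 [0.3985 0.5148 0.0657] yaw 125.72 w0.0328 F [-0.1  0.2 -0.4] ff2.3 q6 0.20
```

View pics/s5.png

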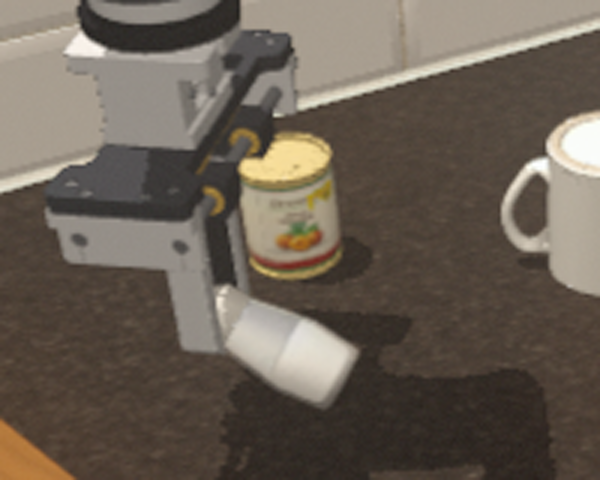

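The shaker is pivoting again, base at about (320,380), and the force is down to 2.3 N. I'll hold it around 4 N while raising.

>>> arm_command(plan=[{"grip":0.307,"slide":[0,0,0],"spin":0},{"grip":0.307,"slide":[0,0,-0.01],"spin":0},{"grip":0.307,"slide":[0,0,0],"spin":0}])

```text
time: 9.78
tool_pos: [0.3983, 0.5142, 0.0698]
ee_rot: [3.141, -0.0, 2.194]
wrist_force: [-0.7, -0.5, -0.8]
width: 0.0328
finger_force: 3.3
```

>>> arm_command(plan=[{"grip":0.31,"slide":[0,0,-0.01],"spin":0},{"grip":0.31,"slide":[0,0,0],"spin":0}])

```text
time: 10.02
tool_pos: [0.3984, 0.5144, 0.0751]
ee_rot: [3.141, -0.0, 2.194]
wrist_force: [-1.1, -0.3, -0.6]
width: 0.0323
finger_force: 4.4
```

>>> arm_command(plan=[{"grip":0.311,"slide":[-0.0107,0,-0.0042],"spin":0},{"grip":0.311,"slide":[-0.0107,0,-0.0042],"spin":0},{"grip":0.311,"slide":[-0.0118,0,-0.0026],"spin":0},{"grip":0.311,"slide":[-0.0118,0,-0.0026],"spin":0},{"grip":0.311,"slide":[0,0,0],"spin":0}])

```text
time: 10.65
tool_pos: [0.4122, 0.4964, 0.0838]
ee_rot: [3.138, -0.001, 2.194]
wrist_force: [-2.6, 1.6, 6.7]
width: 0.0329
finger_force: 8.0
```

```bash
cat > sh.py <<'E'
from h import *
# text picture of the bright shaker pixels around the tool, side view
def tx(n,u0,v0,u1,v1,s=3):
    g=cv2.cvtColor(snapshot(n),cv2.COLOR_RGB2GRAY)[v0:v1:s,u0:u1:s//2 or 1]
    for i,r in enumerate(g): print(v0+i*s,"".join(" .:-=+*#%@"[min(9,int(x)//26)] for x in r))
o=st(); g=o["tool_pos"]+[0,0,-.006]; a=px("side",g).round().astype(int); print("grasp px",a,"below",px("side",g*[1,1,0]).round())
tx("side",a[0]-35,a[1]-15,a[0]+55,a[1]+70,3)
E
python3 sh.py
```

```text
t10.65 [0.4122 0.4964 0.0838] yaw 125.69 w0.0329 F [-2.6  1.6  6.7] ff8.0 q6 0.17
grasp px [184 233] below [190. 271.]
218 ++++++++++++++++++++++++++=+++++++-:.....=======-=======--=+++==-:::::::::::::::::::::::::
221 :::::::::::::::::::=+++++++++++===:......:====-===--=----=++++=-::......:::::::::::::::::-
224 :::::::::::::::::::-=+++++++++++==-:......====++++++++++++=-:::=-..........:::::::::::::::
227 ::::::::::::::::::::++++++++++++====+*+++++=====---::::::::-==-:..........::::::::::::::::
230 :::::::::::::::::::::=+++++++++++==+******++++=--====++=+==-:...........::::::::::::::::::
233 :::::::::::::::::::::=+++++++++++==+##*****++++==-::............::::::::::::::::::::::::::
236 ::::::::::::::::::::::=+++++++++++==****+++++++++===-:::::::::::::::::::::::::::::::::::::
239 ::::::::::::::::::::::-+++++++++++===++++++++++++**+++=-::::::::::::::::::::::::::::::::::
242 ::::::::::::::::::-::::=+++++++++++===++++++***********++=-:::::::::::::::::::::::::::::::
245 :::::::::::::::::::::::-=++++++++++===++******************++=-:::..................:::::::
248 ::::::::::::::::::::::::-==
[... 1073 characters left out ...]
...................................
284 ::::::::::::::::::::::::::::::::::::::::::::..............................................
287 ::::::::::::::::::::::::::::::::::::::::::................................................
290 ::::-::::::::::::::::::::::::::::::::::::::::.............................................
293 :::::::::::::::::::::::::::::::::::::::::::::.............................................
296 :::::::::::::::::::::::::::::::::::::::::::.....::........................................
299 ::::::::::::::::::::::::::::::::::::::::::................................................
302 :::::::::--:::::::::::::::::::::::::::::..................................................
```

The text view shows the shaker leaning with its base right-down at pixels (205,273) to (219,262), pressing with about 7 N. I'll continue the arc.

>>> arm_command(plan=[{"grip":0.311,"slide":[-0.0121,0,-0.004],"spin":0},{"grip":0.311,"slide":[-0.0121,0,-0.003],"spin":0},{"grip":0.311,"slide":[-0.0107,0,-0.001],"spin":0},{"grip":0.311,"slide":[-0.0107,0,0],"spin":0},{"grip":0.311,"slide":[0,0,0],"spin":0}])

```text
time: 11.32
tool_pos: [0.4258, 0.4765, 0.086]
ee_rot: [3.141, 0.001, 2.193]
wrist_force: [-0.9, 0.0, 5.4]
width: 0.033
finger_force: 7.8
```

```bash
python3 sh.py
```

```text
t11.32 [0.4258 0.4765 0.086 ] yaw 125.66 w0.0330 F [-0.9  0.   5.4] ff7.8 q6 0.13
grasp px [199 233] below [204. 272.]
218 ===++++++++++++++++++++++++++++++++-:...-===+++==-::::::::::::::::::::::::::::::::::::::::
221 ::::::::::::::::::=+++++++++++++==-......====++=-::......::::::::::::::::::-::::::::::::::
224 :::::::::::::::::::-=++++++++++++=-:.....-==-:::=-..........::::::::::::::::::::::::::::::
227 :::::::::::::::::::=++++++++++++===+#%#+=+++===-:...........::::::::::::::::::::::::--::::
230 ::::::::::::::::::::-=+++++++++++==+**++****+++=-........:::::::::::::::::::::::::::::::::
233 :::::::::::::::::::::=+++++++++++==+*********+++=-::::::::::::::::::::::::::::::::::::::::
236 ::::::::::::::::::::::=+++++++++++==+*****+++++===-:::::::::::::::::::::::::::::::::::::::
239 ::::::::::::::::::::::=+++++++++++==+**+++++++====--::::::::::::::::::::::::::::::::::::::
242 ::::::::::::::::::::::-=+++++++++++===+++++++==+====-:::::::::::::::::::::::::::::::::::::
245 :::::::::::::::::::::::=+++++++++++======+++++++++++==-:::::::::::..::::::::::::::::::::::
248 ::::::::::::::::::::::::-==
[... 1073 characters left out ...]
...................................
284 :::::::::::::::::::::::::::::::::::::::::::...............................................
287 :::::::::::::::::::::::::::::::::::::::::::...............................................
290 :::::::::::::::::::::::::::::::::::::::::::...............................................
293 ::::::::::::::::::::::::::::::::::::::::::::.......:......................................
296 ::::::::::::::::::::::::::::::::::::::::::::.....:........................................
299 ::::::::::::::::::::::::::::::::::::::::::................................................
302 ::::::::::::::::::::::::::::::::::::::::::................................................
```

>>> arm_command(plan=[{"grip":0.311,"slide":[-0.01,0,0.001],"spin":0},{"grip":0.311,"slide":[-0.008,0,0.002],"spin":0},{"grip":0.311,"slide":[0,0,0.002],"spin":0},{"grip":0.311,"slide":[0,0,0],"spin":0}])

```text
time: 11.88
tool_pos: [0.4315, 0.4695, 0.085]
ee_rot: [3.139, 0.002, 2.193]
wrist_force: [-1.2, -2.2, 9.8]
width: 0.0328
finger_force: 7.6
```

```bash
python3 sh.py
```

```text
t11.88 [0.4315 0.4695 0.085 ] yaw 125.67 w0.0328 F [-1.2 -2.2  9.8] ff7.6 q6 0.12
grasp px [205 234] below [210. 272.]
219 ====+++++++++++++++++++++++++++++++=:...-==-....::::::::::::::::::::::::::::::::::::::::::
222 ::::::::::::-=+****+++++++++++++==-.....:==-:........::::::::::::::::-::::::::::::::::::::
225 :::::::::::::---=++++++++++++++++=-..::::===:.........:--:::::::::::::::::::::::::::::::::
228 :::::::::::::-++=-::=+++++++++++===*%#=+++=+++-:.....:::::::::::::::::::::::::::::::::::::
231 --:::::::::::::::-=++++++++++++++==##++******+++=-::::::::::::::::::::::::::::::::::::::::
234 :::::::::::::::::::::=+++++++++++==+*********+++++-:::::::::::::::::::::::::::::::::::::::
237 :::::::::::::::::::::-=+++++++++++==+*****+++++++=-::::::::::::::::::::::::--:::::::::::::
240 ::::::::::::::::::::::+++++++++++++=+*+++++++=====-:::::::::::::::::::::::::::::::::::::::
243 ::::::::::::::::::::::-=+++++++++++===++++========--::::::::::::::::::::::::::::::::::::::
246 :::::::::::::::::::::::=++++++++++++=====+++=+++++==-:::::::...............:::..::::::::::
249 ::::::::::::::::::::::::--=
[... 1073 characters left out ...]
...................................
285 :::::::::::::::::::::::::::::::::::::::::::...............................................
288 ::::::::::::::::::::::::::::::::::::::::..................................................
291 :::::::::-::::::::::::::::::::::::::::::::::..............................................
294 ::::::::::::::::::::::::::::::::::::::::::::.....::.......................................
297 :::::::::::::::::::::::::::::::::::::::::::...............................................
300 ::::::::::::::::::::::::::::::::::::::::::..............................................::
303 ::::::::::::::::::::::::::::::::::::::::..................................................
```

It's upright: the base is centred near pixel (212,275) and symmetric. I'll release it gently and back off upward.

>>> arm_command(plan=[{"grip":0.305,"slide":[0,0,0],"spin":0},{"grip":0.3,"slide":[0,0,0],"spin":0},{"grip":0.29,"slide":[0,0,0],"spin":0},{"grip":0.2,"slide":[0,0,0],"spin":0},{"grip":-0.4,"slide":[0,0,0],"spin":0},{"grip":-0.4,"slide":[0,0,0],"spin":0},{"grip":-0.4,"slide":[0,0,-0.06],"spin":0},{"grip":-0.4,"slide":[0,0,-0.08],"spin":0},{"grip":-0.4,"slide":[0,0,-0.08],"spin":0},{"grip":-0.4,"slide":[0,0,0],"spin":0}])

```text
time: 13.18
tool_pos: [0.4314, 0.4716, 0.1977]
ee_rot: [3.133, -0.001, 2.194]
wrist_force: [-0.3, 0.2, -0.0]
width: 0.0659
finger_force: 0.0
```

```bash
python3 - <<'E'
exec(open("sh.py").read().split("o=st()")[0])
st(); tx("side",175,210,245,285)
p=pl("side",210,273,0);print(p)
E
```

```text
t13.18 [0.4314 0.4716 0.1977] yaw 125.73 w0.0659 F [-0.3  0.2 -0. ] ff0.0 q6 0.12
210 :::::-+******************+++++**++++=-::::::::::::::::::::::::::::::::
213 ::::::+**********+++++++===++++++++++=-:::::::::::::::::::::::::::::::
216 ::::::-+*************+=---==---=+++++=-:::::::::::::::::::::::::::::::
219 :::::::+*********++====++====---=+++==:..:.:::::::::::::::::::::::::::
222 :::::::-=+******++=---=====--==++++=-:::..::...:::::::::::::::::--::::
225 ::::::::---=+++++++++++++++++=--::::-=-:.........:--::::::::::::::::::
228 ::::::::-++=-:::--:::::::::::-+#%#%%%%%%%#*=:...::::::::::::::::::::::
231 ::::::::::::-=+***+++++++++*#%%%%%%%%%##%%%#*+-:::::::::::::::::::::::
234 ::::::::::::::::::::::::::*##%%%%%%%%%%%%##***+=::::::::::::::::::::::
237 :::::::::::::::::::::::::-*##############****+=-::::::::::::::::::::::
240 ::::::::::::::::::::::::::=++**######*****+====--:::::::::::::::::::::
243 ::::::::::::::::::::::::::-=+++=++++++=+=======--:::::::::::::::::::::
246 ::::::::::::::::::::::::::==+++==========++++++=--::::::::::::::::::::
249 ::::::::::::::::::::::::::=++++++***#**
[... 191 characters left out ...]
::::::-::::::::::::-=*###################***+=-:::::::::::::::...
261 :::::::::::::::::::::::::=+*###############*****++=-::::::::::::......
264 :::::::::::::::::::::::::-=+***##**************+++=-::::::::::::......
267 ::::::::::::::::::::::::::-=+*****************+++=-:..:::::::::::::::.
270 :::::::::::::::::::::::::::-=++**************++++=-:.........::::::...
273 ::::::::::::::::::::::-::::--=++***********++++=--:.............:::..:
276 ::::::::-::::::::::::::::::::----===+++++==-----:.....:..............:
279 ::::::::::::::::::::::::::::::::::::::-::::..................:::....::
282 :::::::::::::::::::::::::::::-::::::::::::::::::::::::::::-:::::..::..
[0.43068743 0.4676844  0.        ]
```

The shaker is standing at about (0.431, 0.468), clear of the lane. Now the tray: turn to match the case first.

>>> arm_command(plan=[{"grip":-1,"slide":[0,0,0],"spin":-1},{"grip":-1,"slide":[0,0,0],"spin":-1},{"grip":-1,"slide":[0,0,0],"spin":-1},{"grip":-1,"slide":[0,0,0],"spin":-1},{"grip":-1,"slide":[0,0,0],"spin":-1},{"grip":-1,"slide":[0,0,0],"spin":-1},{"grip":-1,"slide":[0,0,0],"spin":-1},{"grip":-1,"slide":[0,0,0],"spin":-1},{"grip":-1,"slide":[0,0,0],"spin":-1},{"grip":-1,"slide":[0,0,0],"spin":-1}])

```text
time: 14.48
tool_pos: [0.429, 0.4693, 0.1896]
ee_rot: [-3.138, -0.003, 3.07]
wrist_force: [0.1, 0.3, -0.9]
width: 0.0947
finger_force: 0.0
```

>>> arm_command(plan=[{"grip":-1,"slide":[0,0,0],"spin":-0.24},{"grip":-1,"slide":[0,0,0],"spin":0}])

```text
time: 14.72
tool_pos: [0.4295, 0.4698, 0.1912]
ee_rot: [-3.14, -0.002, 3.087]
wrist_force: [0.4, 0.5, -0.3]
width: 0.0937
finger_force: 0.0
```

```bash
python3 - <<'E'
from h import *
st(); to(.546,.3188,.10)
E
```

```text
t14.72 [0.4295 0.4698 0.1912] yaw 176.87 w0.0937 F [ 0.4  0.5 -0.3] ff0.0 q6 -0.78
units [-0.2495 -0.2884  0.1826]
```

>>> arm_command(plan=[{"grip":-1,"slide":[-0.0624,-0.0721,0],"spin":0},{"grip":-1,"slide":[-0.0624,-0.0721,0],"spin":0},{"grip":-1,"slide":[-0.0624,-0.0721,0],"spin":0},{"grip":-1,"slide":[-0.0624,-0.0721,0],"spin":0},{"grip":-1,"slide":[0,0,0.09],"spin":0},{"grip":-1,"slide":[0,0,0.09],"spin":0},{"grip":-1,"slide":[0,0,0],"spin":0}])

```text
time: 15.6
tool_pos: [0.5438, 0.3178, 0.0974]
ee_rot: [-3.137, -0.01, 3.087]
wrist_force: [-0.6, -0.6, -0.9]
width: 0.0938
finger_force: 0.0
```

```bash
python3 - <<'E'
from h import *
st(); to(.546,.3188,.032)
E
```

```text
t15.60 [0.5438 0.3178 0.0974] yaw 176.86 w0.0938 F [-0.6 -0.6 -0.9] ff0.0 q6 -1.08
units [-0.0056  0.003   0.1308]
```

>>> arm_command(plan=[{"grip":-1,"slide":[0,0,0.05],"spin":0},{"grip":-1,"slide":[0,0,0.05],"spin":0},{"grip":-1,"slide":[0,0,0.03],"spin":0},{"grip":-1,"slide":[0,0,0],"spin":0},{"grip":0,"slide":[0,0,0],"spin":0},{"grip":0,"slide":[0,0,0],"spin":0},{"grip":0,"slide":[0,0,0],"spin":0}])

```text
time: 16.48
tool_pos: [0.5472, 0.3197, 0.0387]
ee_rot: [3.141, 0.001, 3.088]
wrist_force: [1.5, 0.4, -0.5]
width: 0.0675
finger_force: 0.0
```

>>> arm_command(plan=[{"grip":1,"slide":[0,0,0],"spin":0},{"grip":1,"slide":[0,0,0],"spin":0},{"grip":1,"slide":[0,0,0],"spin":0}])

```text
time: 16.85
tool_pos: [0.5469, 0.3194, 0.0381]
ee_rot: [3.141, 0.0, 3.088]
wrist_force: [-0.9, -0.3, 2.2]
width: 0.0556
finger_force: 30.0
```

Gripped at 55.6 mm wide, as it should be. Pulling the tray out along the case axis.

>>> arm_command(plan=[{"grip":1,"slide":[0.02,0,0],"spin":0},{"grip":1,"slide":[0.03,0,0],"spin":0},{"grip":1,"slide":[0.03,0,0],"spin":0},{"grip":1,"slide":[0.03,0,0],"spin":0},{"grip":1,"slide":[0.03,0,0],"spin":0}])

```text
time: 17.48
tool_pos: [0.4757, 0.3233, 0.0379]
ee_rot: [3.141, 0.0, 3.088]
wrist_force: [2.2, 0.1, 1.0]
width: 0.0558
finger_force: 30.0
```

>>> arm_command(plan=[{"grip":1,"slide":[0.03,0,0],"spin":0},{"grip":1,"slide":[0.03,0,0],"spin":0},{"grip":1,"slide":[0.03,0,0],"spin":0},{"grip":1,"slide":[0.02,0,0],"spin":0},{"grip":1,"slide":[0,0,0],"spin":0}])

```text
time: 18.1
tool_pos: [0.4209, 0.3261, 0.0375]
ee_rot: [-3.141, -0.001, 3.089]
wrist_force: [1.0, 0.4, -2.4]
width: 0.0556
finger_force: 30.0
```

```bash
python3 - <<'E'
exec(open("sh.py").read().split("o=st()")[0])
st(); im=snapshot("side"); cv2.imwrite("pics/t1.png",im[:,:,::-1])
# saturated orange tray pixels
h=cv2.cvtColor(im,cv2.COLOR_RGB2HSV); m=(h[...,0]>8)&(h[...,0]<20)&(h[...,1]>130); 
for v in range(215,330,4): print(v,"".join("#" if m[v,u] else "." for u in range(230,400,2)))
E
```

```text
t18.10 [0.4209 0.3261 0.0375] yaw 176.97 w0.0556 F [ 1.   0.4 -2.4] ff30.0 q6 -0.97
215 .....................................................................................
219 .....................................................................................
223 .....................................................................................
227 .....................................................................................
231 .....................................................................................
235 .....................................................................................
239 ..#..................................................................................
243 ..#..................................................................................
247 .....................................................................................
251 .....................................................................................
255 .....................................................................................
259 ......................
[... 893 characters left out ...]
#####........############.............................................
303 ......##############........#########................................................
307 ......###############.......######...................................................
311 .......##############........#.......................................................
315 ..........###########................................................................
319 .............########................................................................
323 ...............######................................................................
327 .....................................................................................
```

The tray came along: its pixels span about (240,295) to (330,270), wholly out of the mouth. I'll set it down and regrip at its centre.

>>> arm_command(plan=[{"grip":1,"slide":[0,0,0.008],"spin":0},{"grip":1,"slide":[0,0,0.006],"spin":0},{"grip":1,"slide":[0,0,0],"spin":0},{"grip":-0.7,"slide":[0,0,0],"spin":0},{"grip":-0.7,"slide":[0,0,0],"spin":0},{"grip":-0.7,"slide":[0,0,0],"spin":0},{"grip":-0.7,"slide":[-0.05,0,0],"spin":0},{"grip":-0.7,"slide":[-0.05,0,0],"spin":0},{"grip":-0.7,"slide":[0,0,0],"spin":0}])

```text
time: 19.27
tool_pos: [0.4733, 0.3234, 0.0311]
ee_rot: [3.141, 0.001, 3.086]
wrist_force: [-0.5, 0.1, 1.4]
width: 0.0798
finger_force: 0.0
```

>>> arm_command(plan=[{"grip":0,"slide":[0,0,0],"spin":0},{"grip":1,"slide":[0,0,0],"spin":0},{"grip":1,"slide":[0,0,0],"spin":0},{"grip":1,"slide":[0,0,0],"spin":0},{"grip":1,"slide":[0,0,0],"spin":0}])

```text
time: 19.9
tool_pos: [0.4712, 0.3235, 0.0308]
ee_rot: [-3.141, -0.001, 3.088]
wrist_force: [-2.0, -0.5, 0.8]
width: 0.056
finger_force: 30.0
```

>>> arm_command(plan=[{"grip":1,"slide":[0,0,-0.014],"spin":0},{"grip":1,"slide":[0,0,-0.014],"spin":0},{"grip":1,"slide":[0,0,0],"spin":0.5},{"grip":1,"slide":[0,0,0],"spin":1},{"grip":1,"slide":[0,0,0],"spin":1},{"grip":1,"slide":[0,0,0],"spin":1},{"grip":1,"slide":[0,0,0],"spin":1},{"grip":1,"slide":[0,0,0],"spin":1},{"grip":1,"slide":[0,0,0],"spin":1},{"grip":1,"slide":[0,0,0],"spin":1}])

```text
time: 21.15
tool_pos: [0.4722, 0.3235, 0.0451]
ee_rot: [3.141, 0.0, 2.43]
wrist_force: [0.3, -0.5, -1.7]
width: 0.0558
finger_force: 30.0
```

```bash
python3 - <<'E'
from h import *
st(); cv2.imwrite("pics/t2.png",snapshot("side")[:,:,::-1])
E
```

```text
t21.15 [0.4722 0.3235 0.0451] yaw 139.25 w0.0558 F [ 0.3 -0.5 -1.7] ff30.0 q6 -0.36
```

>>> arm_command(plan=[{"grip":1,"slide":[0,0,0],"spin":1},{"grip":1,"slide":[0,0,0],"spin":1},{"grip":1,"slide":[0,0,0],"spin":1},{"grip":1,"slide":[0,0,0],"spin":1},{"grip":1,"slide":[0,0,0],"spin":1},{"grip":1,"slide":[0,0,0],"spin":1},{"grip":1,"slide":[0,0,0],"spin":1},{"grip":1,"slide":[0,0,0],"spin":1},{"grip":1,"slide":[0,0,0],"spin":1},{"grip":1,"slide":[0,0,0],"spin":1}])

```text
time: 22.45
tool_pos: [0.4721, 0.3235, 0.0451]
ee_rot: [3.141, -0.0, 1.559]
wrist_force: [-0.4, 0.3, -2.1]
width: 0.0559
finger_force: 30.0
```

>>> arm_command(plan=[{"grip":1,"slide":[0,0,0],"spin":1},{"grip":1,"slide":[0,0,0],"spin":1},{"grip":1,"slide":[0,0,0],"spin":1},{"grip":1,"slide":[0,0,0],"spin":1},{"grip":1,"slide":[0,0,0],"spin":1},{"grip":1,"slide":[0,0,0],"spin":1},{"grip":1,"slide":[0,0,0],"spin":1},{"grip":1,"slide":[0,0,0],"spin":1},{"grip":1,"slide":[0,0,0],"spin":1},{"grip":1,"slide":[0,0,0],"spin":1}])

```text
time: 23.7
tool_pos: [0.4721, 0.3235, 0.0451]
ee_rot: [3.141, -0.001, 0.686]
wrist_force: [0.7, 0.6, -2.6]
width: 0.0563
finger_force: 30.0
```

>>> arm_command(plan=[{"grip":1,"slide":[0,0,0],"spin":1},{"grip":1,"slide":[0,0,0],"spin":1},{"grip":1,"slide":[0,0,0],"spin":1},{"grip":1,"slide":[0,0,0],"spin":1},{"grip":1,"slide":[0,0,0],"spin":1},{"grip":1,"slide":[0,0,0],"spin":1},{"grip":1,"slide":[0,0,0],"spin":1},{"grip":1,"slide":[0,0,0],"spin":1},{"grip":1,"slide":[0,0,0],"spin":0.5},{"grip":1,"slide":[0,0,0],"spin":0}])

```text
time: 24.95
tool_pos: [0.4721, 0.3235, 0.045]
ee_rot: [-3.141, -0.0, -0.052]
wrist_force: [-0.2, 0.8, -2.9]
width: 0.0558
finger_force: 30.0
```

```bash
python3 - <<'E'
from h import *
o=st(); cv2.imwrite("pics/t3.png",snapshot("side")[:,:,::-1]); im=snapshot("top"); cv2.imwrite("pics/t3t.png",im[:,:,::-1])
# text maps: orange tray from the side (#), from the top
for n,(u0,u1,v0,v1) in {"side":(230,400,215,330),"top":(290,400,180,350)}.items():
    h=cv2.cvtColor(cv2.imread("pics/t3.png" if n=="side" else "pics/t3t.png"),cv2.COLOR_BGR2HSV)
    m=(h[...,0]>8)&(h[...,0]<20)&(h[...,1]>130)
    print(n)
    for v in range(v0,v1,4): print(v,"".join("#" if m[v,u] else "." for u in range(u0,u1,2)))
E
```

```text
t24.95 [0.4721 0.3235 0.045 ] yaw -3.00 w0.0558 F [-0.2  0.8 -2.9] ff30.0 q6 2.12
side
215 .....................................................................................
219 ..............##.....................................................................
223 ...................#.................................................................
227 .................#....#..............................................................
231 .........................##...............#..........................................
235 .............................#.......................................................
239 .....................................................................................
243 .....................................................................................
247 .....................................................................................
251 ..................................#.#................................................
255 .................................#...................................................
259 ...................
[... 3480 characters left out ...]
........................................
308 .......................................................
312 ...............................##......................
316 ..............................######...................
320 ....................##..........####...................
324 ....................##...........###...................
328 ....................##............##...................
332 ...................###.................................
336 ...................#####...............................
340 ....................#######............................
344 .......................................................
348 .......................................................
```

The tray is turned. In the text view the near end now shows a capsule (the gap in the orange at about (258,291)). I'll lower it to the case's floor height and start it in.

>>> arm_command(plan=[{"grip":1,"slide":[0,0,0.0074],"spin":0},{"grip":1,"slide":[0.02,0,0],"spin":0},{"grip":1,"slide":[0.02,0,0],"spin":0},{"grip":1,"slide":[0.02,0,0],"spin":0},{"grip":1,"slide":[0.015,0,0],"spin":0},{"grip":1,"slide":[0.01,0,0],"spin":0},{"grip":1,"slide":[0,0,0],"spin":0}])

```text
time: 25.92
tool_pos: [0.5146, 0.3211, 0.041]
ee_rot: [-3.142, 0.0, -0.054]
wrist_force: [0.4, -0.4, -2.3]
width: 0.0561
finger_force: 30.0
```

>>> arm_command(plan=[{"grip":1,"slide":[0.01,0,0],"spin":0},{"grip":1,"slide":[0.01,0,0],"spin":0},{"grip":1,"slide":[0,0,0],"spin":0}])

```text
time: 26.3
tool_pos: [0.5247, 0.3206, 0.0412]
ee_rot: [-3.141, -0.0, -0.054]
wrist_force: [-0.7, 0.2, -2.7]
width: 0.0557
finger_force: 30.0
```

>>> arm_command(plan=[{"grip":1,"slide":[0.015,0,0],"spin":0},{"grip":1,"slide":[0.015,0,0],"spin":0},{"grip":1,"slide":[0.015,0,0],"spin":0},{"grip":1,"slide":[0.015,0,0],"spin":0},{"grip":1,"slide":[0,0,0],"spin":0}])

```text
time: 26.92
tool_pos: [0.5549, 0.3189, 0.041]
ee_rot: [-3.141, -0.0, -0.054]
wrist_force: [0.3, -0.8, -2.7]
width: 0.0562
finger_force: 30.0
```

```bash
python3 - <<'E'
from h import *
st()
E
```

```text
t26.93 [0.5549 0.3189 0.041 ] yaw -3.11 w0.0562 F [ 0.3 -0.8 -2.7] ff30.0 q6 2.06
```

>>> arm_command(plan=[{"grip":1,"slide":[0,0,0.006],"spin":0},{"grip":1,"slide":[0,0,0],"spin":0},{"grip":0,"slide":[0,0,0],"spin":0},{"grip":-0.6,"slide":[0,0,0],"spin":0},{"grip":-0.6,"slide":[0,0,0],"spin":0},{"grip":-0.6,"slide":[-0.047,0,0],"spin":0},{"grip":-0.6,"slide":[-0.047,0,0.006],"spin":0},{"grip":-0.6,"slide":[0,0,0],"spin":0},{"grip":0.2,"slide":[0,0,0],"spin":0},{"grip":1,"slide":[0,0,0],"spin":0}])

```text
time: 28.18
tool_pos: [0.5084, 0.3216, 0.0354]
ee_rot: [-3.141, -0.001, -0.054]
wrist_force: [0.9, -0.1, 0.8]
width: 0.0587
finger_force: 0.0
```

>>> arm_command(plan=[{"grip":1,"slide":[0,0,0],"spin":0},{"grip":1,"slide":[0,0,0],"spin":0},{"grip":1,"slide":[0,0,-0.007],"spin":0},{"grip":1,"slide":[0,0,-0.007],"spin":0},{"grip":1,"slide":[0,0,0],"spin":0}])

```text
time: 28.8
tool_pos: [0.5062, 0.3211, 0.0411]
ee_rot: [3.14, 0.003, -0.054]
wrist_force: [-0.4, -0.7, -4.9]
width: 0.0558
finger_force: 30.0
```

>>> arm_command(plan=[{"grip":1,"slide":[0.01,0,0.003],"spin":0},{"grip":1,"slide":[0.015,0,0],"spin":0},{"grip":1,"slide":[0.015,0,0],"spin":0},{"grip":1,"slide":[0,0,0],"spin":0}])

```text
time: 29.3
tool_pos: [0.5284, 0.3204, 0.0406]
ee_rot: [-3.141, -0.001, -0.054]
wrist_force: [0.3, 0.1, -3.5]
width: 0.0558
finger_force: 30.0
```

>>> arm_command(plan=[{"grip":1,"slide":[0.015,0,0.001],"spin":0},{"grip":1,"slide":[0.015,0,0.001],"spin":0},{"grip":1,"slide":[0.01,0,0],"spin":0},{"grip":1,"slide":[0,0,0],"spin":0}])

```text
time: 29.8
tool_pos: [0.5479, 0.3194, 0.0398]
ee_rot: [-3.141, -0.001, -0.054]
wrist_force: [0.2, 0.2, -2.1]
width: 0.0555
finger_force: 30.0
```

>>> arm_command(plan=[{"grip":1,"slide":[0.005,0,0],"spin":0},{"grip":1,"slide":[0.005,0,0],"spin":0},{"grip":1,"slide":[0,0,0],"spin":0}])

```text
time: 30.18
tool_pos: [0.5524, 0.3193, 0.04]
ee_rot: [-3.141, -0.001, -0.054]
wrist_force: [-2.5, -0.1, -0.2]
width: 0.0561
finger_force: 30.0
```

>>> arm_command(plan=[{"grip":1,"slide":[0.003,0,0],"spin":0},{"grip":1,"slide":[0.003,0,0],"spin":0},{"grip":1,"slide":[0,0,0],"spin":0}])

```text
time: 30.55
tool_pos: [0.5551, 0.3192, 0.0401]
ee_rot: [-3.141, 0.0, -0.054]
wrist_force: [-4.1, -0.6, 3.4]
width: 0.0557
finger_force: 30.0
```

>>> arm_command(plan=[{"grip":1,"slide":[0.003,0,0],"spin":0},{"grip":1,"slide":[0.003,0,0],"spin":0},{"grip":1,"slide":[0,0,0],"spin":0}])

```text
time: 30.92
tool_pos: [0.5579, 0.3191, 0.0403]
ee_rot: [-3.141, 0.001, -0.054]
wrist_force: [-4.8, -0.6, 5.1]
width: 0.0558
finger_force: 30.0
```

>>> arm_command(plan=[{"grip":1,"slide":[0.002,0,0],"spin":0},{"grip":1,"slide":[0,0,0],"spin":0}])

```text
time: 31.18
tool_pos: [0.5585, 0.3191, 0.0403]
ee_rot: [-3.141, 0.002, -0.054]
wrist_force: [-5.7, 0.7, 5.6]
width: 0.0554
finger_force: 30.0
```

>>> arm_command(plan=[{"grip":0,"slide":[0,0,0],"spin":0},{"grip":-0.6,"slide":[0,0,0],"spin":0},{"grip":-0.6,"slide":[0,0,0],"spin":0},{"grip":-0.6,"slide":[-0.06,0,0],"spin":0},{"grip":-0.6,"slide":[-0.06,0,0],"spin":0},{"grip":-0.6,"slide":[-0.06,0,0],"spin":0},{"grip":1,"slide":[-0.02,0,0],"spin":0},{"grip":1,"slide":[0,0,0],"spin":0},{"grip":1,"slide":[0,0,0],"spin":0},{"grip":1,"slide":[0,0,0],"spin":0}])

```text
time: 32.42
tool_pos: [0.4604, 0.324, 0.0396]
ee_rot: [-3.141, -0.001, -0.055]
wrist_force: [0.1, 0.0, 0.7]
width: 0.0388
finger_force: 0.0
```

```bash
python3 - <<'E'
from h import *
st(); a=snapshot("side")[190:320,200:410,::-1]; b=snapshot("top")[180:360,260:400,::-1]
a=cv2.resize(a,(420,260),interpolation=2); b=cv2.resize(b,(378,486),interpolation=2); c=np.zeros((486,800,3),np.uint8); c[:260,:420]=a; c[:,420:798]=b
cv2.imwrite("pics/f.png",c)
E
```

```text
t32.42 [0.4604 0.324  0.0396] yaw -3.12 w0.0388 F [0.1 0.  0.7] ff0.0 q6 2.14
```

View pics/f.png

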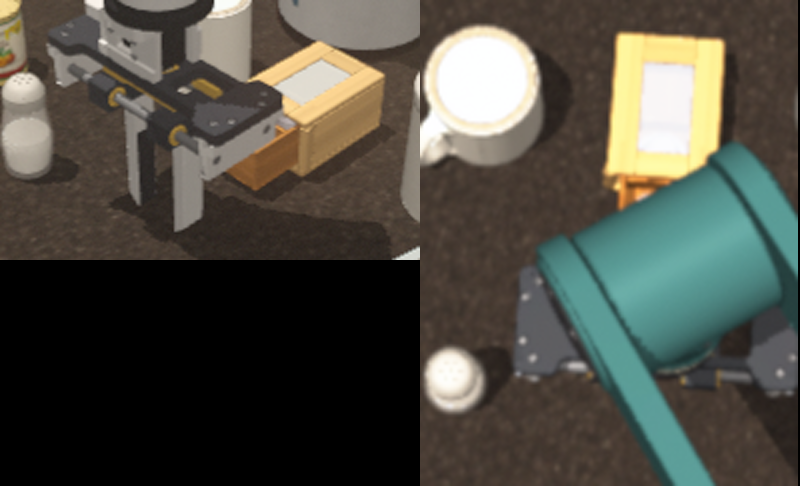

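The picture shows the tray in the case, the shaker upright at left (28,130), and the mug undisturbed. Next I push the tray's front face with closed fingers until it meets the back wall.

>>> arm_command(plan=[{"grip":1,"slide":[0,0,0.01],"spin":0},{"grip":1,"slide":[0,0,0],"spin":0},{"grip":1,"slide":[0.04,0,0],"spin":0},{"grip":1,"slide":[0.04,0,0],"spin":0},{"grip":1,"slide":[0.02,0,0],"spin":0},{"grip":1,"slide":[0.01,0,0],"spin":0},{"grip":1,"slide":[0,0,0],"spin":0}])

```text
time: 33.4
tool_pos: [0.5141, 0.3212, 0.0345]
ee_rot: [3.142, 0.0, -0.054]
wrist_force: [0.2, 0.3, 0.1]
width: 0.0006
finger_force: 0.0
```

>>> arm_command(plan=[{"grip":1,"slide":[0.005,0,0],"spin":0},{"grip":1,"slide":[0.005,0,0],"spin":0},{"grip":1,"slide":[0,0,0],"spin":0}])

```text
time: 33.78
tool_pos: [0.5193, 0.321, 0.0347]
ee_rot: [-3.141, -0.0, -0.054]
wrist_force: [0.7, -0.0, -0.1]
width: 0.0005
finger_force: 0.0
```

>>> arm_command(plan=[{"grip":1,"slide":[0.003,0,0],"spin":0},{"grip":1,"slide":[0.003,0,0],"spin":0},{"grip":1,"slide":[0,0,0],"spin":0}])

```text
time: 34.15
tool_pos: [0.5224, 0.3207, 0.0346]
ee_rot: [-3.141, -0.0, -0.054]
wrist_force: [-0.8, -0.1, 0.8]
width: 0.0005
finger_force: 0.0
```

>>> arm_command(plan=[{"grip":1,"slide":[0.003,0,0],"spin":0},{"grip":1,"slide":[0.003,0,0],"spin":0},{"grip":1,"slide":[0,0,0],"spin":0}])

```text
time: 34.52
tool_pos: [0.5242, 0.3206, 0.0346]
ee_rot: [3.141, 0.003, -0.054]
wrist_force: [-4.4, -0.3, 2.9]
width: 0.0008
finger_force: 2.6
```

>>> arm_command(plan=[{"grip":1,"slide":[0.003,0,0],"spin":0},{"grip":1,"slide":[0.003,0,0],"spin":0},{"grip":1,"slide":[0,0,0],"spin":0}])

```text
time: 34.9
tool_pos: [0.5242, 0.3206, 0.0346]
ee_rot: [3.14, 0.009, -0.053]
wrist_force: [-13.0, -0.3, 8.0]
width: 0.0006
finger_force: 6.4
```

>>> arm_command(plan=[{"grip":1,"slide":[0.003,0,0],"spin":0},{"grip":1,"slide":[0.003,0,0],"spin":0},{"grip":1,"slide":[0,0,0],"spin":0}])

```text
time: 35.28
tool_pos: [0.5242, 0.3207, 0.0346]
ee_rot: [3.139, 0.015, -0.053]
wrist_force: [-20.3, -1.1, 13.2]
width: 0.0007
finger_force: 10.2
```

The tray stopped hard with its face at x ≈ 0.532, which matches the home position. Backing off and clearing.

>>> arm_command(plan=[{"grip":1,"slide":[-0.02,0,0],"spin":0},{"grip":1,"slide":[-0.06,0,0],"spin":0},{"grip":1,"slide":[-0.06,0,-0.06],"spin":0},{"grip":1,"slide":[-0.08,0,-0.08],"spin":0},{"grip":1,"slide":[0,0,-0.1],"spin":0},{"grip":1,"slide":[0,0,-0.1],"spin":0},{"grip":1,"slide":[-0.08,0,0],"spin":0},{"grip":1,"slide":[0,0,0],"spin":0}])

```text
time: 36.28
tool_pos: [0.3811, 0.3288, 0.2059]
ee_rot: [-3.139, -0.004, -0.052]
wrist_force: [-0.3, -0.4, -0.4]
width: 0.0005
finger_force: 0.0
```

```bash
python3 - <<'E'
from h import *
st(); im=snapshot("side"); cv2.imwrite("pics/g.png",im[:,:,::-1])
print("expect capsule px",px("side",[.5572,.3177,.03]).round(),"front top corners",px("side",[.534,.347,.048]).round(),px("side",[.531,.291,.048]).round())
g=cv2.cvtColor(im,cv2.COLOR_RGB2GRAY)
for v in range(232,292,2): print(v,"".join(" .:-=+*#%@"[min(9,int(x)//26)] for x in g[v,295:355]))
ref=cv2.imread("pics/side0.png").astype(int); d=np.abs(ref-im[:,:,::-1]).max(2)>60
for n,(u0,u1,v0,v1) in {"mug":(265,330,175,240),"tin":(175,218,182,236),"can":(398,472,218,306)}.items(): print(n,d[v0:v1,u0:u1].mean())
E
```

```text
t36.27 [0.3811 0.3288 0.2059] yaw -2.99 w0.0005 F [-0.3 -0.4 -0.4] ff0.0 q6 2.22
expect capsule px [327. 262.] front top corners [304. 252.] [329. 267.]
232 *************************#%%%%%%%%%%%%%%##*#%%%%%%%%%%%%%%%%
234 ************************++*###%%%%%%%##%%#%%%%%%%%%%%%%%%%%%
236 ********************++==+#*==+##%%%%%%%%%%%%%%%%%%%%%%%%%%%%
238 :--=+****+***++=-::::::=+========*#%%%%%%%%%%%%%#%%%%%%%%%%%
240 --::::::::-::::::::::::====+==----=+*##%%%%%%%%%%%%%%%%%%%%%
242 ::::::--:::::--:::::::-=+++=----------==*#%%%%%%%%%%%%%%%%%%
244 ::::::::--:::---:::-=+++-----------------==*##%%%%%%#%%%%%%%
246 -::::::::::-:::--=++=---------+*+==--------===+*##%%%%%%%%%%
248 ::::::::::::--=++=-------------=-=+*+------+++++++*###%%%%%%
250 ::-::::::-=++=-------------------=--=++==-===+*****+=+*#%%%#
252 :::::::::=***+=------------=+++++=------+*+++++++++++===+++=
254 ::::::::----=**#*+=------*%@@@@@@@%*=---=--=+*+++++++--**++*
256 ::::::::--------+*#*+=-+#%@@@@@@@@@%*=-------=+++=-----=====
258 :::::::::--=------=+****#%%@@@@@@@%##*=---==++=--------==+==
260 :::::::::---===-------=+***#%%%%#
[... 358 characters left out ...]
:::::::::::-----------------=----------------------========
274 ::::::::::::..::-----------------------------------=+=======
276 ::::::::::::::::..::--------------------------::::::--====--
278 ::::::::::::::-:::::::---------------------:::::::::::::::::
280 :::::::::::::::::::::...:---------------::::::::::::::::::::
282 ::::::::::::::::::::::::...:---------::....::::...::::::::::
284 ::::::::::::::::::::::::::::..:---::.:::::..:..:::::::::::::
286 :::::::::::::::::::::::::::::::.....:..::..::.::::::::::::::
288 ::::::::::::::::::::::::::::::::.....:..:..:::::::::::::::::
290 ::::::::::::::::::::::::::::::::::::::::::::::::::::::::::::
mug 0.031005917159763315
tin 0.0611541774332472
can 0.0
```

```bash
python3 - <<'E'
from h import *
from bench import ticket
a=cv2.imread("pics/side0.png"); b=cv2.imread("pics/g.png")
ok=True
for n,(u0,u1,v0,v1) in {"mug":(280,320,182,230),"tin":(180,214,186,232)}.items():
    r=cv2.matchTemplate(b[v0-15:v1+15,u0-15:u1+15],a[v0:v1,u0:u1],cv2.TM_CCOEFF_NORMED); m=cv2.minMaxLoc(r); print(n,m[1],m[3],"(15,15)=unmoved")
    ok&=m[3]==(15,15)
if ok: print(ticket.close_job())
E
```

```text
mug 0.9994060397148132 (15, 15) (15,15)=unmoved
tin 0.8678582906723022 (15, 15) (15,15)=unmoved
the job is handed in; nothing more can be done
None
```

The job is handed in: the tray is turned end for end and fully home with its full end at the front, the front capsule is in view and the middle one is hidden in the case. The shaker, which slipped from the grip and fell once on the way, stands upright left of the lane; the mug, tin and canister did not move.

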